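# Feel which swivel cover of the solder box binds

## Task

One of the two swivel covers on the wooden solder box binds in its hinge, and only feel tells which. Swing each cover open by its red handle, gently and as far as it will go (a good one goes to its end stop, a quarter turn; never force the one that binds past where it stiffens) and leave it there; when both have been opened, swing the one that binds back fully shut and leave the good one fully open. Let go of everything and leave the other things on the bench where they are.

Things in the scene. Friction and masses are not known exactly. Their poses are not given: they have to be found in the camera images.
- solder_box: wooden block, 72 x 170 x 40 mm, fixed to the worktop, with two round wells side by side along its y, each under a flat steel swivel cover; origin at the centre of its underside; x = from the hinge pins (the side nearer the robot) to the handles of the shut covers, y = along the block from the right to the left cover, z up. A lamp shade hangs 0.5 m above the bench nearer the robot, to the right of the box: keep the arm clear of it
- cover_left (a joint): Left cover's hinge angle, rad, about a vertical pin. 0 = fully shut (arm along the box's +x, over the well), growing as it swings open, towards the box's +y (anticlockwise from above), to a good cover's springy end stop at 1.57. Starts ajar; stays where left. Free swing takes about 2 N at the handle; a binding cover stiffens sharply somewhere in 0.6 to 1.0 (about 10 N in 5 mm more, as at the end stops). Over 20 N damages a cover.
- cover_right (a joint): Right cover's hinge angle, rad, about a vertical pin. 0 = fully shut (arm along the box's +x, over the well), growing as it swings open, towards the box's +y (anticlockwise from above), to a good cover's springy end stop at 1.57. Starts ajar; stays where left. Free swing takes about 2 N at the handle; a binding cover stiffens sharply somewhere in 0.6 to 1.0 (about 10 N in 5 mm more, as at the end stops). Over 20 N damages a cover.
- cover_left_hinge (a point): pivot axis of the left cover, at the top face of the box, 40 mm above the worktop; the handle circles it at 52 mm radius. Left and right are as the robot sees them.
- cover_right_hinge (a point): pivot axis of the right cover, at the top face of the box, 40 mm above the worktop; the handle circles it at 52 mm radius. Left and right are as the robot sees them.
- cover_left_handle (a point): Left cover's handle: upright red round post, 12 mm diameter, from 47 to 90 mm above the worktop; this point is on its axis, 72 mm above the worktop. The flat steel cover below it reaches up to 44 mm above the worktop (its brass collar to 47 mm).
- cover_right_handle (a point): Right cover's handle: upright red round post, 12 mm diameter, from 47 to 90 mm above the worktop; this point is on its axis, 72 mm above the worktop. The flat steel cover below it reaches up to 44 mm above the worktop (its brass collar to 47 mm).
- wax_cone: white wax cone, 45 mm wide, 40 mm high; loose bystander, origin at the centre of its underside
- crucible_cup: pale crucible cup, 47 mm wide, 44 mm high; loose bystander, origin at the centre of its underside
- pen_1: dark pen, 135 mm long, lying; loose bystander, origin at the centre of its underside
- watch_dish: white round dish, 84 mm wide, 18 mm high; loose bystander, origin at the centre of its underside
- bench_block: grey steel block, 70 x 102 x 18 mm; loose bystander, origin at the centre of its underside
- ring_blank_1: gold-coloured ring, 20 mm wide, 8 mm high; loose bystander, origin at the centre of its underside
- dust_brush: small wooden bench brush, 86 mm long, 34 mm high; loose bystander, origin at the centre of its underside

How it is judged (in metres and radians):
On the way:
1. both covers have been swung open: the good one to its end stop, the other to where it binds (((value of joint cover_left above 1.45 rad and value of joint cover_right between 0.52 and 1.2 rad) or (value of joint cover_right above 1.45 rad and value of joint cover_left between 0.52 and 1.2 rad))), for 0.2 s.
At the end, for the whole second after the job is handed in: The good cover stands open at its end stop (beyond 1.45 rad), the cover that binds is shut (below 0.06 rad), both at rest (((value of joint cover_left above 1.45 rad and value of joint cover_right below 0.06 rad) or (value of joint cover_right above 1.45 rad and value of joint cover_left below 0.06 rad)) and velocity of joint cover_left between -0.05 and 0.05 rad/s and velocity of joint cover_right between -0.05 and 0.05 rad/s); the robot touches nothing.
It fails at once if the left cover is loaded by the robot with more than 20 N (contact force between the arm and cover_left above 20 N).
It fails at once if the right cover is loaded by the robot with more than 20 N (contact force between the arm and cover_right above 20 N).
It fails at once if a bystander is moved by more than 20 mm (distance of any of wax_cone, crucible_cup, pen_1, watch_dish, bench_block, ring_blank_1, dust_brush from where it was at the start of the episode above 0.02 m).
It also fails if it takes over 67 s, if anything falls off the work surface, if the arm or the gripper's body presses on something with over 40 N, if the wrist force passes 120 N, or if a joint passes its speed limit or range.

## Robot

A 6-joint arm with a two-finger parallel gripper is mounted at the origin on a cart in front of the work surface, level with it; the furniture and walls round the work are solid. World frame = base frame: x ahead of the robot, y to its left, z up, the work surface at z = 0. Lengths are in mm, angles in rad, forces in N, time in s.
With the tool pointing down it reaches from about 275 to 1000 mm from the base axis. Payload 8.4 kg.
Tool frame: the origin (TCP) lies at the very end of the fingers, on their centre line; the grasp point (between the pads) lies 19 mm behind it; y points along the fingers, x is the direction in which the jaws open and shut, and the axes are right-handed (so a half turn about y gives the same grasp; the last joint's range is limited). The gripper opens to 85 mm and grips with 20 to 120 N. Pads are 22 mm wide; open, the fingers measure 114 mm over their backs; the gripper's body (76 mm by 85 mm) begins 54 mm behind the grasp point. The pads swing forward as they close: fully open they stand 13 mm farther back than shut.
Start: joints at [-1.273, 0.353, 1.633, -0, 1.155, -0.002], TCP at [184.579, -597.125, 231.281] pointing down, gripper open.
Joint ranges: [-2.63, 2.63], [-0.92, 2.1], [0.06, 2.66], [-1.3, 4.44], [0, 2.69], [-3.02, 3.02]. Speed limits (rad/s): [2.22, 2.22, 2.79, 3.14, 3.14, 3.14].

## Interface

Orientations are given as [roll, pitch, yaw] about the fixed x, y, z axes, in that order (R = Rz(yaw) Ry(pitch) Rx(roll)).
In Python, from rig import r gives the robot as it stands.
- The arm moves only by the tool servo_tool, never from a script. Its argument "motion" is a list of rows, each a list of 7 numbers: the opening, from -1 (shut) to 1 (fully open), then the shift along the tool's x, y, z in m, then the turn, a rotation vector about the tool's x, y, z in units of 10 degrees (1.0 is 10 degrees). A call has 1 to 12 rows; each row is the pose to reach, as a shift and turn from the pose commanded when the call began, along the tool's axes at that moment; what a row does not reach only later rows make up. A row lasts 1/8 s, in which the tool goes at most 62.5 mm and 10.7 degrees, less where a joint would pass 70% of its speed; a pose out of reach is approached as far as the arm can. A call with a gripper value outside its range is refused whole. The fingers move at their own pace and stop on an object; "grip_force" is the grip in N (left out, the last holds). Time passes only in rows, so rows that repeat a pose let the fingers close. It gives the time, the measured TCP pose, the force and the opening at its end, in the units of the state.
- r.sense(): the state, without advancing time (a new reading comes with each control period).
- r.grab_frame(name): name is "scene" or "side" or "wrist"; returns the picture (400x640x3 uint8, red, green, blue); there is no depth.
- r.calibration(name): a dict with "fx", "fy", "cx", "cy" (pixels), "R" (3x3) and "t" (3): a world point X has camera coordinates R X + t; the wrist camera has in their place "mount" (4x4, takes a point from camera to tool coordinates, whose origin is the TCP and whose axes are the tool frame's). Camera axes: x right, y down, z forward; pixel columns grow to the right and rows downward; lengths in mm; the calibration is good to about 2 mm. The wrist camera is an equidistant fisheye: a pixel r from the principal point sees the ray r / f radians off the axis. A picture is of the moment at which its call begins: read the wrist's pose just before it. calibration takes no time and is no camera call.
- r.sign_off(): hands the job in, once; it reports no verdict.
The state is a dict: "clock": time; "qpos": joint angles; "qvel": joint speeds; "joint_efforts": joint torques, N m; "eef_pos": TCP position; "tcp_rot": TCP orientation; "contact_force": force on the tool from outside, world axes, zero at the start; "wrist_torque": the same for the moment, N m; "opening": opening from 0.0 (shut) to 1.0 (fully open).
Only numpy, scipy, OpenCV 4.12 (cv2) and the standard library are available. Lean on these libraries where they do the work, as an engineer would, in place of code of your own. Each camera call takes 0.05 s, during which the arm holds its last target. There are 200 camera calls.

## Working session

There is one attempt and no reset: what is moved stays moved. The work goes in short steps, Python scripts to look and compute and a tool call to move; the robot and the scene stay as the last step left them, time stands still between calls to the robot, and variables do not carry over. Pictures are saved under pics/ and viewed, on a budget of 10 in all, crops included, one or two more only if the job needs it, and the job is handed in when it is done.

Besides the shell and the picture viewer there is one more tool, called after ">>>" as a command line: name --pt "numbers of a row" for each row, then --argument value for the rest. servo_tool: Moves the arm, as the interface text tells. Its arguments: {"type":"object","properties":{"motion":{"type":"array","items":{"type":"array","items":{"type":"number"}}},"grip_force":{"type":"number"}},"required":["motion"]}

```bash
ls; mkdir -p pics; python3 - <<'E'
from rig import r
import cv2
print(r.sense())
for n in ("scene","side"):
    f=r.grab_frame(n); cv2.imwrite(f"pics/{n}0.png",f[:,:,::-1]); c=r.calibration(n); print(n,c)
print(r.calibration("wrist"))
E
```

```text
pics
{'clock': 0.0, 'qpos': array([-1.27342133e+00,  3.53610563e-01,  1.63417728e+00,  6.96187642e-06,
        1.15520272e+00, -2.37803573e-03]), 'qvel': array([-0.00131248,  0.00067771, -0.0012651 , -0.00077743, -0.00021534,
        0.00100532]), 'joint_efforts': array([-3.97018492e-03, -6.05264711e+01, -3.42080891e+01, -4.34993462e-04,
        9.35057615e-03, -6.86331674e-06]), 'eef_pos': array([ 184.42122089, -596.64770721,  230.56669909]), 'tcp_rot': array([-1.57078664e+00,  1.39788798e-03, -1.27104611e+00]), 'contact_force': array([-0.14391138, -0.05940836,  0.65747439]), 'wrist_torque': array([-0.02646353, -0.0329055 ,  0.0047491 ]), 'opening': 1.0002839969720942}
scene {'fx': 364.3799802636361, 'fy': 364.3799802636361, 'cx': 324.8295544870704, 'cy': 195.6225114567719, 'R': array([[-0.42160565, -0.90665712,  0.01488461],
       [-0.71598157,  0.32277694, -0.61901973],
       [ 0.55643424, -0.27163932, -0.78523437]]), 't': array([374.16073035, 476.65656583, 686.36293589])}
side {'fx': 457.16342544631425, 'fy': 457.16342544631425, 'cx': 319.84499079524716, 'cy': 210.00895782638227, 'R': array([[ 0.96864696, -0.24820437,  0.01084751],
       [-0.07819079, -0.34601059, -0.93496678],
       [ 0.23581619,  0.90480455, -0.3545694 ]]), 't': array([-588.563523  ,  151.47905188,  922.09053803])}
{'fx': 309.70691628693146, 'fy': 309.70691628693146, 'cx': 318.1844251237705, 'cy': 202.7050484110452, 'mount': array([[ 9.99999030e-01,  7.60055634e-04,  1.16752752e-03,
         1.82482843e-01],
       [-8.58748131e-04, -3.23604959e-01,  9.46191890e-01,
        -1.42430217e+02],
       [ 1.09697617e-03, -9.46191975e-01, -3.23603992e-01,
         8.36542073e+01],
       [ 0.00000000e+00,  0.00000000e+00,  0.00000000e+00,
         1.00000000e+00]])}
```

View pics/scene0.png

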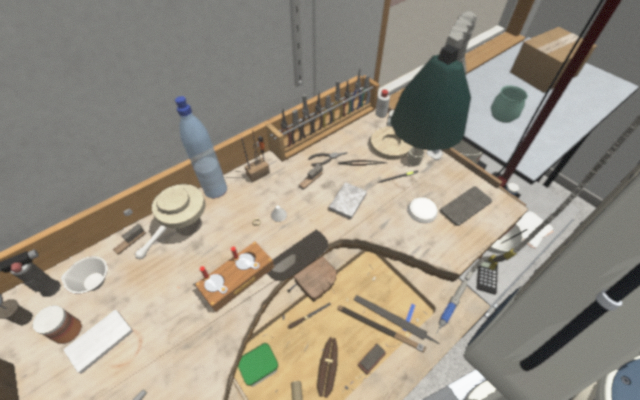

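View pics/side0.png

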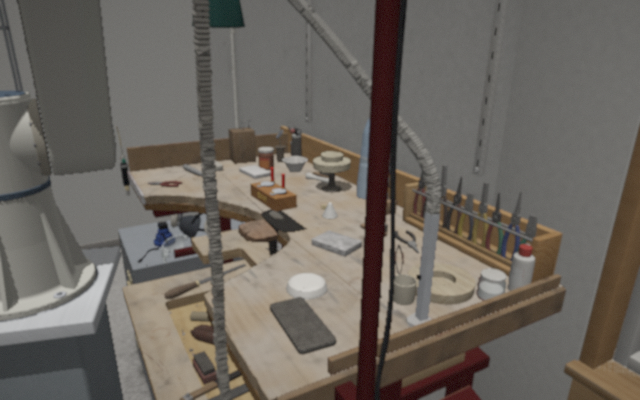

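The scene view shows the box around (233,275), with red handles near (205,270) and (234,252). The side view shows the same handles near (272,175) and (283,182). Next I'll measure the handles and crop the box.

```bash
cat > h.py <<'E'
import numpy as np, cv2
from rig import r
def ray(n,u,v):
    c=r.calibration(n); d=c["R"].T@np.array([(u-c["cx"])/c["fx"],(v-c["cy"])/c["fy"],1]); return -c["R"].T@c["t"],d
def onz(n,u,v,z):
    o,d=ray(n,u,v); return o+d*(z-o[2])/d[2]
def proj(n,X):
    c=r.calibration(n); p=c["R"]@np.asarray(X,float)+c["t"]; return p[0]/p[2]*c["fx"]+c["cx"],p[1]/p[2]*c["fy"]+c["cy"]
def red(f,box):
    x0,y0,x1,y1=box; h=cv2.cvtColor(f[y0:y1,x0:x1],cv2.COLOR_RGB2HSV)
    m=(((h[...,0]<6)|(h[...,0]>174))&(h[...,1]>170)&(h[...,2]>90)).astype(np.uint8)
    n,l,s,c=cv2.connectedComponentsWithStats(m)
    return [(s[i],c[i]+[x0,y0]) for i in range(1,n) if s[i,4]>=6]
E
python3 - <<'E'
from h import *
fs=cv2.imread("pics/scene0.png")[:,:,::-1].copy(); fd=cv2.imread("pics/side0.png")[:,:,::-1].copy()
for n,f,b in (("scene",fs,(180,240,280,320)),("side",fd,(240,160,310,210))):
    for s,c in red(f,b): print(n,s,c,onz(n,*c,68.5))
a=cv2.resize(fs[235:315,185:285],None,fx=6,fy=6,interpolation=2)
b=cv2.resize(fd[155:215,240:310],None,fx=6,fy=6,interpolation=2)
cv2.imwrite("pics/c0.png",a[:,:,::-1]);cv2.imwrite("pics/c1.png",b[:,:,::-1])
E
```

```text
side [32 13  1  6  6] [272.  175.5] [564.57346473 436.09899541  68.5       ]
side [43 16  1 11 11] [283. 181.] [587.85085445 371.57366415  68.5       ]
```

View pics/c0.png

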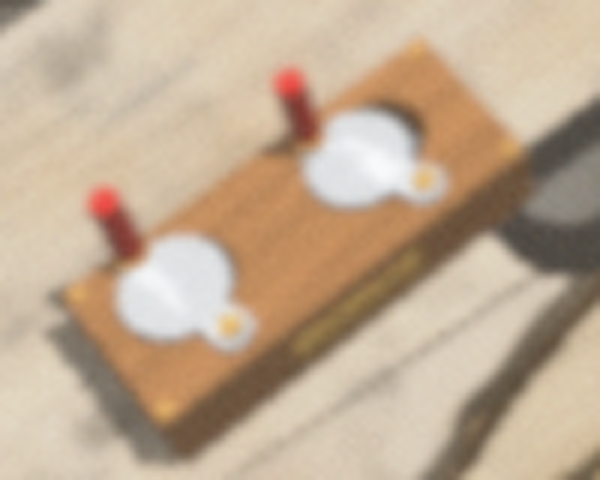

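The crop shows four pieces of the box clearly:
- **Hinge pins:** (232,325) for the left cover and (425,180) for the right.
- **Post tops:** (102,200) and (290,82).
- **Post bases:** (132,255) and (308,142).
- **Corner pins:** (80,293), (167,410), (511,149) and (418,47).

Both covers are slightly ajar.

```bash
python3 - <<'E'
from h import *
P=lambda x,y,z: onz("scene",(x+.5)/6-.5+185,(y+.5)/6-.5+235,z)
Hs={k:P(*p) for k,p in dict(LH=(232,325,45),RH=(425,180,45),Ltop=(102,197,90),Rtop=(290,80,90),Lbase=(132,255,47),Rbase=(308,142,47),c1=(80,293,40),c2=(167,410,40),c3=(511,149,40),c4=(418,47,40)).items()}
for k,v in Hs.items(): print(k,v.round(1))
d=Hs["LH"]-Hs["RH"]; print("hinge sep",np.linalg.norm(d),"yaw",np.arctan2(d[1],d[0])-np.pi/2)
d=Hs["c1"]-Hs["c4"]; print(np.arctan2(d[1],d[0])-np.pi/2)
d=Hs["c2"]-Hs["c3"]; print(np.arctan2(d[1],d[0])-np.pi/2)
fs=cv2.imread("pics/scene0.png"); 
for k in "LR":
    h=Hs[k+"H"]; 
    for q in("top","base"):
        d=Hs[k+q]-h; print(k,q,np.hypot(*d[:2]),np.arctan2(d[1],d[0]))
# bystander around
for n,(u,v) in dict(dish=(213,283)).items(): print(n,onz("scene",u,v,0))
for n,(u,v,z) in dict(wax=(278,212,20),tub=(316,278,0),blackTool=(298,255,0),bottle=(215,190,0),cakeStand=(175,225,0),plate=(85,275,20),lamp=(430,110,500),scene_brush=(130,238,10)).items(): print(n,onz("scene",u,v,z).round())
E
```

```text
LH [523.  424.4  45. ]
RH [550.9 339.1  45. ]
Ltop [568.8 451.7  90. ]
Rtop [588.2 374.7  90. ]
Lbase [565.9 451.6  47. ]
Rbase [585.2 376.3  47. ]
c1 [562.5 474.1  40. ]
c2 [502.9 455.5  40. ]
c3 [552.6 303.1  40. ]
c4 [613.4 322.2  40. ]
hinge sep 89.77727959073057 yaw 0.3158346753863488
0.32342658512940714
0.315198329335284
L top 53.23855761440159 0.5372005435648611
L base 50.71634668583406 0.5649656881019034
R top 51.551968141997484 0.7621034721647981
R base 50.55725324262296 0.8261175933929523
dish [571.07997508 446.01110575   0.        ]
wax [691. 232.  20.]
tub [479. 214.   0.]
blackTool [557. 230.   0.]
bottle [855. 368.   0.]
cakeStand [779. 497.   0.]
plate [707. 716.  20.]
lamp [429.  57. 500.]
scene_brush [778. 609.  10.]
```

Box yaw is about 0.318 rad, with the left handle about 0.23 rad ajar and the right about 0.48. The lamp comes next, since the arm has to get past it.

```bash
python3 - <<'E'
from h import *
for n in("scene","side"): print(n,"cam",ray(n,0,0)[0].round())
# post check in side
for p in ((567.5,451.6,90),(567,451.6,47),(587,375.5,90),(587,375.5,47)): print(np.round(proj("side",p),1))
f=cv2.imread("pics/scene0.png")[:,:,::-1].astype(int); m=((f[...,1]-f[...,0]>12)&(f.sum(2)<200)).astype(np.uint8)
n,l,s,c=cv2.connectedComponentsWithStats(m); print([(s[i],c[i].round()) for i in range(1,n) if s[i,4]>100])
f=cv2.imread("pics/side0.png")[:,:,::-1].astype(int); m=((f[...,1]-f[...,0]>12)&(f.sum(2)<250)).astype(np.uint8)
n,l,s,c=cv2.connectedComponentsWithStats(m); print([(s[i],c[i].round()) for i in range(1,n) if s[i,4]>60])
# lamp bottom rim centre: scene ellipse guess ; side lower edge
for u,v in((392,125),(465,145),(430,135),(440,60)): print((u,v),onz("scene",u,v,500).round(),onz("scene",u,v,650).round())
# robot
for h in(0,200,400,600): print(h,np.round(proj("side",(0,0,h)),0),np.round(proj("scene",(0,0,h)),0))
fw=r.grab_frame("wrist"); cv2.imwrite("pics/w0.png",fw[:,:,::-1])
E
```

```text
scene cam [117. 372. 828.]
side cam [ 365. -928.  475.]
[272.  167.5]
[272.2 180.6]
[282.4 173.8]
[282.6 187.4]
[(array([ 411,   61,   58,   86, 2845], dtype=int32), array([444., 101.]))]
[(array([209,   0,  34,  27, 814], dtype=int32), array([225.,  13.])), (array([498, 229,   6,  25,  70], dtype=int32), array([500., 240.]))]
(392, 125) [423. 123. 500.] [283. 237. 650.]
(465, 145) [351.  57. 500.] [244. 201. 650.]
(430, 135) [385.  87. 500.] [263. 217. 650.]
(440, 60) [529. -33. 500.] [341. 152. 650.]
0 [ 28. 285.] [523. 449.]
200 [  5. 191.] [584. 439.]
400 [-22.  80.] [697. 420.]
600 [-55. -54.] [973. 374.]
```

View pics/w0.png

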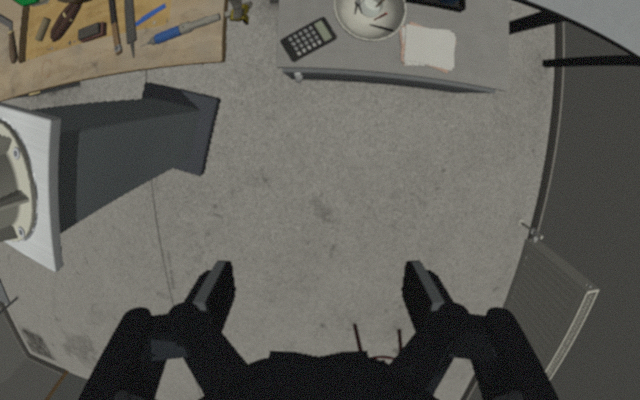

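The wrist view shows only floor, the fingers and the cart edge; the bench is at the top left. I'll triangulate the lamp rim.

```bash
python3 - <<'E'
from h import *
def tri(a,b):
    o1,d1=ray("scene",*a);o2,d2=ray("side",*b)
    A=np.c_[d1,-d2]; s=np.linalg.lstsq(A,o2-o1,rcond=None)[0]; p,q=o1+s[0]*d1,o2+s[1]*d2
    return ((p+q)/2).round(),np.linalg.norm(p-q).round()
for a in((430,120),(430,130),(430,110)): print(a,tri(a,(226,24)))
print(tri((392,120),(209,26)),tri((470,100),(243,26)))
for z in (500,520,540): print(z,onz("side",209,26,z).round(),onz("side",243,26,z).round())
E
```

```text
(430, 120) (array([423.,  60., 493.]), np.float64(9.0))
(430, 130) (array([418.,  64., 489.]), np.float64(23.0))
(430, 110) (array([428.,  56., 498.]), np.float64(4.0))
(array([407., 130., 504.]), np.float64(31.0)) (array([446., -32., 486.]), np.float64(14.0))
500 [407. 518. 500.] [496. 436. 500.]
520 [ 441. 1673.  520.] [ 601. 1526.  520.]
540 [ 475. 2827.  540.] [ 705. 2615.  540.]
```

Lamp shade: centre about (425,60), bottom at z≈495, radius up to about 80, so it spans r = 345 to 505 at bearing 0.14. I'll retract first, over the empty floor, then swing past nearer the base than the lamp. The joint readings on the way will tell me the link geometry.

>>> servo_tool --pt "1 -0.06 0 0 0 0 0" --pt "1 -0.12 0 0 0 0 0" --pt "1 -0.15 0 0 0 0 0" --pt "1 -0.15 0 0 0 0 0"

```text
clock: 0.65
eef_pos: [139.7, -451.9, 231.3]
tcp_rot: [-1.571, 0.001, -1.271]
contact_force: [-0.5, -0.4, -0.1]
opening: 1.002
```

```bash
python3 -c "
from rig import r
s=r.sense(); print(s['clock'],s['qpos'],s['eef_pos'])"
```

```text
0.65 [-1.27413776e+00  1.14200422e-01  1.94700487e+00 -1.22678933e-05
  1.08116191e+00 -3.17478432e-03] [ 139.68964742 -451.86317303  231.28569213]
```

>>> servo_tool --pt "1 -0.06 0 0 0 0 0" --pt "1 -0.12 0 0 0 0 0" --pt "1 -0.15 0 0 0 0 0" --pt "1 -0.15 0 0 0 0 0"

```text
clock: 1.15
eef_pos: [95.8, -309.8, 231.5]
tcp_rot: [-1.571, -0.001, -1.271]
contact_force: [0.1, -0.4, 0.8]
opening: 0.994
```

```bash
python3 -c "
from rig import r
s=r.sense(); print(s['clock'],s['qpos'],s['eef_pos'])"
```

```text
1.15 [-1.27562764e+00 -1.53062288e-01  2.20659195e+00 -8.97095095e-06
  1.08739602e+00 -4.63696828e-03] [  95.7640181  -309.81387734  231.48814646]
```

```bash
python3 - <<'E'
import numpy as np
D=[(.35361,1.63418,625.0,231.0),(.1142,1.947,472.95,231.3),(-.15306,2.20659,324.3,231.5)]
A=[];b=[]
for q2,q3,r,z in D:
    A+= [[np.sin(q2),np.sin(q2+q3),1,0],[np.cos(q2),np.cos(q2+q3),0,1]]; b+=[r,z]
x,res,_,sv=np.linalg.lstsq(np.array(A),np.array(b),rcond=None); print(x,res,sv)
for q2,q3,r,z in D: print("elbow r",x[2]+x[0]*np.sin(q2))
E
```

```text
[ 574.76604131  490.59022475  -23.50052596 -108.99510527] [5.35308288] [2.64558329 2.22091525 0.25866402 0.03895425]
elbow r 175.53331047091388
elbow r 41.99517715309986
elbow r -111.13111977844198
```

>>> servo_tool --pt "1 -0.02 0.055 0 0 0 0" --pt "1 -0.034 0.11 0 0 0 0" --pt "1 -0.034 0.11 0 0 0 0"

```text
clock: 1.52
eef_pos: [85.3, -276.0, 119.3]
tcp_rot: [-1.571, 0.007, -1.271]
contact_force: [0.2, 0.3, 0.4]
opening: 1.001
```

```bash
cat >> h.py <<'E'
from scipy.spatial.transform import Rotation as Ro
def tool(): 
    s=r.sense(); return s["eef_pos"],Ro.from_euler("xyz",s["tcp_rot"]).as_matrix()
def rel(X):
    p,R=tool(); return (R.T@(np.asarray(X,float)-p)/1000).round(3)
E
python3 - <<'E'
from h import *
s=r.sense(); print(s["eef_pos"],s["qpos"])
a0=np.arctan2(s["eef_pos"][1],s["eef_pos"][0]); 
for a in np.linspace(a0,0.64,12)[1:]: print(rel((290*np.cos(a),290*np.sin(a),s["eef_pos"][2])))
E
```

```text
[  85.34027263 -276.03350149  119.29992637] [-1.27616155e+00 -8.26882247e-03  2.39491457e+00  2.25502126e-05
  7.62226991e-01 -5.14047810e-03]
[-0.003  0.     0.05 ]
[-0.016  0.     0.099]
[-0.037  0.     0.144]
[-0.066  0.     0.186]
[-0.102  0.001  0.221]
[-0.143  0.001  0.25 ]
[-0.188  0.001  0.272]
[-0.237  0.002  0.285]
[-0.287  0.002  0.29 ]
[-0.337  0.002  0.286]
[-0.386  0.003  0.273]
```

>>> servo_tool --pt "1 -0.003 0 0.05 0 0 0" --pt "1 -0.016 0 0.099 0 0 0" --pt "1 -0.037 0 0.144 0 0 0" --pt "1 -0.066 0 0.186 0 0 0" --pt "1 -0.102 0 0.221 0 0 0" --pt "1 -0.143 0 0.25 0 0 0" --pt "1 -0.188 0 0.272 0 0 0" --pt "1 -0.237 0 0.285 0 0 0" --pt "1 -0.287 0 0.29 0 0 0" --pt "1 -0.337 0 0.286 0 0 0" --pt "1 -0.386 0 0.273 0 0 0" --pt "1 -0.386 0 0.273 0 0 0"

```text
clock: 3.02
eef_pos: [233.8, 175.9, 123.5]
tcp_rot: [-1.567, 0.002, -1.263]
contact_force: [0.9, -0.2, 0.2]
opening: 1.001
```

```bash
python3 - <<'E'
from h import *
s=r.sense(); print(s["eef_pos"],s["qpos"],s["contact_force"])
# hover: 60 mm back from left post for a wrist view; cover radial dir phi=.55
print(rel((400,300,170)),rel((500,390,170)), rel((567.5,451.6,170)))
E
```

```text
[233.76095355 175.85631029 123.51308406] [ 6.39363757e-01 -1.86948523e-02  2.39095973e+00  5.84250139e-04
  7.65527683e-01  1.90228320e+00] [ 0.85633731 -0.18437362  0.19051814]
[-0.068 -0.046  0.196] [-0.124 -0.045  0.319] [-0.162 -0.045  0.402]
```

>>> servo_tool --pt "1 -0.02 -0.04 0.05 0 0 0" --pt "1 -0.04 -0.045 0.1 0 0 0" --pt "1 -0.061 -0.045 0.15 0 -0.4 0" --pt "1 -0.081 -0.045 0.2 0 -0.8 0" --pt "1 -0.1 -0.045 0.25 0 -1.2 0" --pt "1 -0.121 -0.045 0.3 0 -1.4 0" --pt "1 -0.141 -0.045 0.35 0 -1.4 0" --pt "1 -0.162 -0.045 0.402 0 -1.4 0" --pt "0.0 -0.162 -0.045 0.402 0 -1.4 0" --pt "0.0 -0.162 -0.045 0.402 0 -1.4 0" --pt "0.0 -0.162 -0.045 0.402 0 -1.4 0"

```text
clock: 4.4
eef_pos: [569.2, 443.8, 167.2]
tcp_rot: [-1.571, -0.0, -1.027]
contact_force: [-0.3, 0.6, -0.3]
opening: 0.498
```

```bash
cat >> h.py <<'E'
def wproj(X):
    c=r.calibration("wrist"); p,R=tool(); q=R.T@(np.asarray(X,float)-p); M=c["mount"]; k=M[:3,:3].T@(q-M[:3,3])
    th=np.arctan2(np.hypot(k[0],k[1]),k[2]); e=k[:2]/np.hypot(k[0],k[1]); return c["cx"]+c["fx"]*th*e[0],c["cy"]+c["fy"]*th*e[1]
def wonz(u,v,z):
    c=r.calibration("wrist"); p,R=tool(); M=c["mount"]; a=np.array([u-c["cx"],v-c["cy"]])/c["fx"]; th=np.hypot(*a)
    k=np.r_[np.sin(th)*a/th,np.cos(th)]; d=R@M[:3,:3]@k; o=p+R@M[:3,3]; return o+d*(z-o[2])/d[2]
E
python3 - <<'E'
from h import *
s=r.sense(); print(s["eef_pos"],s["tcp_rot"],s["qpos"],s["opening"],s["contact_force"])
f=r.grab_frame("wrist"); 
for n,p in dict(L=(567.5,451.6),R=(587,375.5)).items():
    print(n,np.round(wproj((*p,90)),1),np.round(wproj((*p,47)),1))
print(np.round(wproj((523,424.4,44)),1),np.round(wproj((551,339,44)),1))
cv2.imwrite("pics/w1.png",f[:,:,::-1])
E
```

```text
[569.20918676 443.78326526 167.15365611] [-1.57078944e+00 -5.50710073e-05 -1.02748294e+00] [ 6.60156016e-01  5.58436322e-01  1.45822774e+00 -6.15122573e-05
  1.12492817e+00  1.68766549e+00] 0.4975180303348708 [-0.29316731  0.56807696 -0.27557533]
L [307.8 210. ] [309.3 193.2]
R [402.2 236.4] [390.7 216.8]
[310.2 244.5] [397.6 261.5]
```

View pics/w1.png

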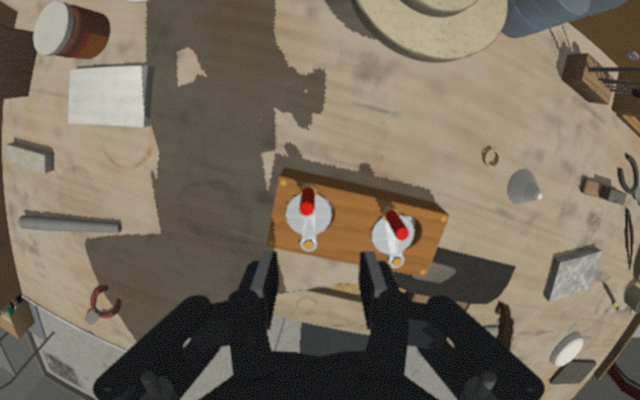

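The wrist view shows the left post at (307,210) on top and (307,193) at its base, and the right post at (402,233) and (392,213). Those are within 3 px of my predictions, so the positions hold. The fingers straddle the area and the bystanders are well away. I'll narrow the cage and centre it over the left post.

>>> servo_tool --pt "-0.3 0 0 0 0 0 0" --pt "-0.3 0 0 0 0 0 0"

```text
clock: 4.7
eef_pos: [568.8, 444.8, 166.7]
tcp_rot: [-1.571, 0.0, -1.027]
contact_force: [-0.0, -0.3, 0.5]
opening: 0.347
```

```bash
python3 - <<'E'
from h import *
s=r.sense(); print(s["clock"],s["eef_pos"],s["tcp_rot"],s["opening"],s["contact_force"])
print(rel((567.5,451.6,55)))
E
```

```text
4.7 [568.78153747 444.75975344 166.69520284] [-1.57054512e+00  3.68549277e-05 -1.02655537e+00] 0.34681770440825055 [-0.01018587 -0.25189691  0.54246007]
[-0.007  0.112  0.002]
```

>>> servo_tool --pt "-0.3 -0.007 0.02 0.002 0 0 0" --pt "-0.3 -0.007 0.06 0.002 0 0 0" --pt "-0.3 -0.007 0.085 0.002 0 0 0" --pt "-0.3 -0.007 0.1 0.002 0 0 0" --pt "-0.3 -0.007 0.11 0.002 0 0 0" --pt "-0.3 -0.007 0.11 0.002 0 0 0"

```text
clock: 5.45
eef_pos: [566.9, 451.9, 55.8]
tcp_rot: [-1.571, -0.0, -1.027]
contact_force: [0.7, -0.1, 0.4]
opening: 0.346
```

```bash
python3 - <<'E'
from h import *
s=r.sense(); print(s["clock"],s["eef_pos"],s["tcp_rot"],s["contact_force"])
f=r.grab_frame("wrist"); cv2.imwrite("pics/w2.png",f[130:330,180:460,::-1])
E
```

```text
5.45 [566.89077104 451.87825764  55.7527504 ] [-1.57148003e+00 -4.26651856e-05 -1.02663763e+00] [ 0.69763826 -0.13739867  0.40909624]
```

View pics/w2.png

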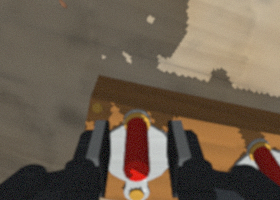

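The crop shows the left post centred between the pads, clear of both. I'll generate arc rows from here.

```bash
cat >> h.py <<'E'
HL=np.array([523.,424.4]); HR=np.array([550.9,339.1]); YAW=.318
def rows(H,ths,lead,z=55.5,g=-.3):
    p,R=tool(); y0=r.sense()["tcp_rot"][2]
    for th in ths:
        f=YAW+th; u=np.array([np.cos(f),np.sin(f)]); t=np.array([-u[1],u[0]]); X=np.r_[H+52*u+lead*t,z]
        print([g,*(float(v) for v in rel(X)),0,round(float(-np.degrees(f-np.pi/2-y0)/10),2),0],round(th,2))
E
python3 - <<'E'
from h import *
rows(HL,[.23,.3,.36,.42,.48,.54],8.7)
E
```

```text
[-0.3, -0.008, 0.001, -0.0, 0, -0.02, 0] 0.23
[-0.3, -0.012, 0.001, -0.001, 0, -0.42, 0] 0.3
[-0.3, -0.015, 0.001, -0.002, 0, -0.77, 0] 0.36
[-0.3, -0.018, 0.001, -0.003, 0, -1.11, 0] 0.42
[-0.3, -0.021, 0.001, -0.004, 0, -1.45, 0] 0.48
[-0.3, -0.024, 0.001, -0.006, 0, -1.8, 0] 0.54
```

>>> servo_tool --pt "-0.3 -0.004 0 0 0 0 0" --pt "-0.3 -0.008 0 0 0 0 0" --pt "-0.3 -0.012 0 -0.001 0 -0.42 0" --pt "-0.3 -0.015 0 -0.002 0 -0.77 0" --pt "-0.3 -0.018 0 -0.003 0 -1.11 0" --pt "-0.3 -0.018 0 -0.003 0 -1.11 0"

```text
clock: 6.25
eef_pos: [555.3, 466.3, 56.9]
tcp_rot: [-1.57, -0.0, -0.833]
contact_force: [0.0, 0.6, 0.6]
opening: 0.35
```

```bash
python3 - <<'E'
from h import *
rows(HL,[.42,.48,.54,.6,.66],8.7)
f=r.grab_frame("wrist"); cv2.imwrite("pics/w3.png",f[130:330,180:460,::-1])
E
```

```text
[-0.3, 0.001, 0.001, -0.0, 0, -0.0, 0] 0.42
[-0.3, -0.003, 0.001, -0.001, 0, -0.35, 0] 0.48
[-0.3, -0.006, 0.001, -0.001, 0, -0.69, 0] 0.54
[-0.3, -0.009, 0.001, -0.002, 0, -1.03, 0] 0.6
[-0.3, -0.012, 0.001, -0.004, 0, -1.38, 0] 0.66
```

View pics/w3.png

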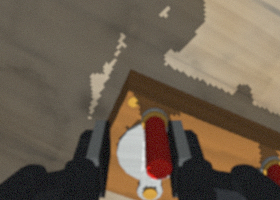

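The post is now riding against the right-hand pad and the cover is swinging with it. I'll continue.

>>> servo_tool --pt "-0.3 -0.003 0.001 -0.001 0 -0.35 0" --pt "-0.3 -0.006 0.001 -0.001 0 -0.69 0" --pt "-0.3 -0.006 0.001 -0.001 0 -0.69 0"

```text
clock: 6.68
eef_pos: [550.3, 469.6, 55.4]
tcp_rot: [-1.571, 0.0, -0.714]
contact_force: [-0.3, -0.3, 0.1]
opening: 0.352
```

```bash
cat >> h.py <<'E'
def st(H):
    s=r.sense(); F=s["contact_force"]; p,R=tool(); q=p[:2]-H
    print(s["clock"],"Ftool",(R.T@F).round(2),"radius",np.hypot(*q).round(1),"tcp ang",(np.arctan2(q[1],q[0])-YAW).round(3))
E
python3 - <<'E'
from h import *
st(HL); rows(HL,[.54,.58,.62,.66,.7,.74],8.7)
E
```

```text
6.675 Ftool [-0.03 -0.08 -0.43] radius 52.8 tcp ang 0.71
[-0.3, 0.0, -0.0, 0.0, 0, -0.01, 0] 0.54
[-0.3, -0.002, -0.0, -0.0, 0, -0.24, 0] 0.58
[-0.3, -0.004, -0.0, -0.001, 0, -0.46, 0] 0.62
[-0.3, -0.006, -0.0, -0.001, 0, -0.69, 0] 0.66
[-0.3, -0.008, -0.0, -0.002, 0, -0.92, 0] 0.7
[-0.3, -0.01, -0.0, -0.003, 0, -1.15, 0] 0.74
```

>>> servo_tool --pt "-0.3 -0.002 0 0 0 -0.24 0" --pt "-0.3 -0.004 0 -0.001 0 -0.46 0"

```text
clock: 6.92
eef_pos: [547.1, 471.4, 55.4]
tcp_rot: [-1.57, -0.0, -0.632]
contact_force: [1.7, 0.1, -1.0]
opening: 0.348
```

```bash
python3 - <<'E'
from h import *
st(HL); rows(HL,[.62,.66,.7],8.7)
E
```

```text
6.925 Ftool [1.27 0.98 1.07] radius 52.9 tcp ang 0.779
[-0.3, -0.0, -0.0, -0.0, 0, 0.0, 0] 0.62
[-0.3, -0.002, -0.0, -0.001, 0, -0.23, 0] 0.66
[-0.3, -0.004, -0.0, -0.001, 0, -0.46, 0] 0.7
```

>>> servo_tool --pt "-0.3 -0.002 0 -0.001 0 -0.23 0" --pt "-0.3 -0.004 0 -0.001 0 -0.46 0"

```text
clock: 7.18
eef_pos: [543.1, 473.0, 55.4]
tcp_rot: [-1.57, -0.0, -0.551]
contact_force: [1.4, -2.0, 1.6]
opening: 0.349
```

```bash
python3 - <<'E'
from h import *
st(HL); rows(HL,[.70,.74,.78],8.7)
E
```

```text
7.175 Ftool [ 2.28 -1.61 -0.97] radius 52.6 tcp ang 0.861
[-0.3, -0.0, -0.0, 0.0, 0, 0.01, 0] 0.7
[-0.3, -0.002, -0.0, -0.0, 0, -0.22, 0] 0.74
[-0.3, -0.004, -0.0, -0.001, 0, -0.45, 0] 0.78
```

2.3 N along tool x is free-swing friction. I'll carry on in small steps.

>>> servo_tool --pt "-0.3 -0.002 0 0 0 -0.23 0" --pt "-0.3 -0.004 0 -0.001 0 -0.46 0"

```text
clock: 7.42
eef_pos: [539.2, 474.5, 55.5]
tcp_rot: [-1.57, -0.0, -0.469]
contact_force: [3.1, 0.7, -0.2]
opening: 0.345
```

```bash
python3 - <<'E'
from h import *
st(HL); rows(HL,[.78,.82,.86],8.7)
E
```

```text
7.425 Ftool [2.44 0.16 2.05] radius 52.6 tcp ang 0.941
[-0.3, -0.0, -0.0, 0.0, 0, 0.02, 0] 0.78
[-0.3, -0.002, -0.0, -0.0, 0, -0.21, 0] 0.82
[-0.3, -0.004, -0.0, -0.001, 0, -0.44, 0] 0.86
```

>>> servo_tool --pt "-0.3 -0.002 0 0 0 -0.22 0" --pt "-0.3 -0.004 0 -0.001 0 -0.45 0"

```text
clock: 7.68
eef_pos: [535.1, 475.5, 55.4]
tcp_rot: [-1.57, -0.0, -0.391]
contact_force: [1.8, 0.7, -0.7]
opening: 0.35
```

```bash
python3 - <<'E'
from h import *
st(HL); rows(HL,[.86,.90,.94],8.7)
E
```

```text
7.675 Ftool [1.42 0.68 1.36] radius 52.5 tcp ang 1.02
[-0.3, -0.0, -0.0, 0.0, 0, 0.01, 0] 0.86
[-0.3, -0.002, -0.0, -0.0, 0, -0.22, 0] 0.9
[-0.3, -0.004, -0.0, -0.001, 0, -0.45, 0] 0.94
```

>>> servo_tool --pt "-0.3 -0.002 0 0 0 -0.22 0" --pt "-0.3 -0.004 0 -0.001 0 -0.45 0"

```text
clock: 7.92
eef_pos: [531.0, 476.1, 55.4]
tcp_rot: [-1.57, -0.0, -0.312]
contact_force: [2.7, 0.5, 0.7]
opening: 0.351
```

```bash
python3 - <<'E'
from h import *
st(HL); rows(HL,[.94,.98,1.02],8.7)
E
```

```text
7.925 Ftool [ 2.42 -0.74  1.33] radius 52.3 tcp ang 1.1
[-0.3, -0.0, -0.0, 0.0, 0, 0.0, 0] 0.94
[-0.3, -0.002, -0.0, -0.0, 0, -0.23, 0] 0.98
[-0.3, -0.005, -0.0, -0.0, 0, -0.45, 0] 1.02
```

>>> servo_tool --pt "-0.3 -0.002 0 0 0 -0.22 0" --pt "-0.3 -0.005 0 0 0 -0.45 0"

```text
clock: 8.18
eef_pos: [526.0, 477.1, 55.3]
tcp_rot: [-1.571, 0.0, -0.234]
contact_force: [1.5, -1.6, 1.1]
opening: 0.352
```

```bash
python3 - <<'E'
from h import *
st(HL); rows(HL,[1.02,1.06,1.10,1.14,1.2],8.7)
E
```

```text
8.175 Ftool [ 1.86 -1.09 -1.25] radius 52.8 tcp ang 1.197
[-0.3, 0.001, -0.0, 0.0, 0, -0.0, 0] 1.02
[-0.3, -0.001, -0.0, -0.0, 0, -0.23, 0] 1.06
[-0.3, -0.004, -0.0, -0.001, 0, -0.46, 0] 1.1
[-0.3, -0.006, -0.0, -0.001, 0, -0.69, 0] 1.14
[-0.3, -0.009, -0.0, -0.002, 0, -1.04, 0] 1.2
```

>>> servo_tool --pt "-0.3 -0.001 0 0 0 -0.23 0" --pt "-0.3 -0.004 0 -0.001 0 -0.46 0"

```text
clock: 8.43
eef_pos: [521.9, 477.4, 55.2]
tcp_rot: [-1.57, -0.0, -0.153]
contact_force: [2.0, 0.8, -1.2]
opening: 0.356
```

```bash
python3 - <<'E'
from h import *
st(HL); rows(HL,[1.1,1.16,1.22,1.28,1.34,1.4,1.46,1.5,1.55],8.7)
f=r.grab_frame("wrist"); cv2.imwrite("pics/w4.png",f[130:330,180:460,::-1])
E
```

```text
8.425 Ftool [1.88 1.23 1.11] radius 53.0 tcp ang 1.273
[-0.3, 0.0, -0.0, -0.0, 0, -0.0, 0] 1.1
[-0.3, -0.003, -0.0, -0.001, 0, -0.35, 0] 1.16
[-0.3, -0.006, -0.0, -0.002, 0, -0.69, 0] 1.22
[-0.3, -0.009, -0.0, -0.003, 0, -1.03, 0] 1.28
[-0.3, -0.012, -0.0, -0.004, 0, -1.38, 0] 1.34
[-0.3, -0.015, -0.0, -0.005, 0, -1.72, 0] 1.4
[-0.3, -0.017, -0.0, -0.007, 0, -2.07, 0] 1.46
[-0.3, -0.019, -0.0, -0.008, 0, -2.29, 0] 1.5
[-0.3, -0.021, -0.0, -0.009, 0, -2.58, 0] 1.55
```

View pics/w4.png

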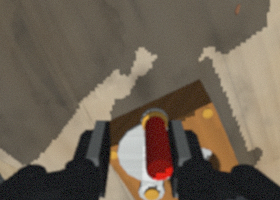

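The left cover is past 1.0 rad with only about 2 N, and its post is still against the pad. So the left cover is the good one, and I'll take it on to its end stop.

>>> servo_tool --pt "-0.3 -0.003 0 -0.001 0 -0.35 0" --pt "-0.3 -0.006 0 -0.002 0 -0.69 0" --pt "-0.3 -0.009 0 -0.003 0 -1.03 0" --pt "-0.3 -0.012 0 -0.004 0 -1.38 0" --pt "-0.3 -0.015 0 -0.005 0 -1.72 0"

```text
clock: 9.1
eef_pos: [506.2, 474.6, 55.3]
tcp_rot: [-1.571, 0.0, 0.147]
contact_force: [2.4, -0.8, -0.4]
opening: 0.353
```

```bash
python3 - <<'E'
from h import *
st(HL); rows(HL,[1.4,1.44,1.48,1.52,1.56,1.6],8.7)
E
```

```text
9.1 Ftool [ 2.21  0.43 -1.16] radius 52.9 tcp ang 1.576
[-0.3, 0.001, -0.0, -0.0, 0, -0.0, 0] 1.4
[-0.3, -0.001, -0.0, -0.0, 0, -0.23, 0] 1.44
[-0.3, -0.004, -0.0, -0.001, 0, -0.46, 0] 1.48
[-0.3, -0.006, -0.0, -0.002, 0, -0.69, 0] 1.52
[-0.3, -0.008, -0.0, -0.002, 0, -0.92, 0] 1.56
[-0.3, -0.01, -0.0, -0.003, 0, -1.15, 0] 1.6
```

>>> servo_tool --pt "-0.3 -0.002 0 0 0 -0.23 0" --pt "-0.3 -0.004 0 -0.001 0 -0.46 0" --pt "-0.3 -0.006 0 -0.002 0 -0.69 0"

```text
clock: 9.48
eef_pos: [500.6, 472.2, 55.3]
tcp_rot: [-1.57, -0.0, 0.267]
contact_force: [1.6, 2.6, -0.9]
opening: 0.349
```

```bash
python3 - <<'E'
from h import *
st(HL); rows(HL,[1.52,1.56,1.6],8.7)
E
```

```text
9.475 Ftool [2.2  0.86 2.12] radius 52.8 tcp ang 1.691
[-0.3, 0.0, -0.0, -0.0, 0, -0.0, 0] 1.52
[-0.3, -0.002, -0.0, -0.0, 0, -0.23, 0] 1.56
[-0.3, -0.004, -0.0, -0.001, 0, -0.46, 0] 1.6
```

>>> servo_tool --pt "-0.3 -0.002 0 0 0 -0.23 0" --pt "-0.3 -0.003 0 -0.001 0 -0.34 0"

```text
clock: 9.72
eef_pos: [498.0, 470.4, 55.4]
tcp_rot: [-1.57, -0.0, 0.325]
contact_force: [1.7, 2.7, 0.6]
opening: 0.351
```

```bash
python3 - <<'E'
from h import *
st(HL); rows(HL,[1.56,1.58,1.6,1.62],8.7)
E
```

```text
9.725 Ftool [ 2.46 -0.6   2.07] radius 52.4 tcp ang 1.751
[-0.3, 0.001, -0.0, 0.001, 0, 0.1, 0] 1.56
[-0.3, 0.0, -0.0, 0.0, 0, -0.01, 0] 1.58
[-0.3, -0.001, -0.0, 0.0, 0, -0.13, 0] 1.6
[-0.3, -0.002, -0.0, -0.0, 0, -0.24, 0] 1.62
```

>>> servo_tool --pt "-0.3 -0.001 0 0 0 -0.12 0" --pt "-0.3 -0.002 0 0 0 -0.2 0" --pt "-0.3 -0.002 0 0 0 -0.2 0"

```text
clock: 10.1
eef_pos: [496.4, 469.5, 55.4]
tcp_rot: [-1.571, -0.0, 0.359]
contact_force: [3.4, 0.8, 0.4]
opening: 0.349
```

```bash
python3 - <<'E'
from h import *
st(HL)
E
```

```text
10.1 Ftool [ 3.45 -0.44 -0.47] radius 52.3 tcp ang 1.786
```

Held, it reads 3.45 N, up from 0 N when held in free swing, so this is the end-stop spring. One more small nudge to confirm.

>>> servo_tool --pt "-0.3 -0.001 0 0 0 0 0" --pt "-0.3 -0.002 0 0 0 0 0" --pt "-0.3 -0.002 0 0 0 0 0"

```text
clock: 10.48
eef_pos: [494.8, 469.0, 55.5]
tcp_rot: [-1.57, -0.001, 0.359]
contact_force: [5.0, 2.8, -0.4]
opening: 0.35
```

```bash
python3 - <<'E'
from h import *
st(HL)
print(rel((496.4-8,469.5,55)))
E
```

```text
10.475 Ftool [5.63 0.38 0.92] radius 52.8 tcp ang 1.817
[-0.006  0.     0.003]
```

The left end stop is confirmed at 5.6 N. I'll centre the cage, lift clear and move to the right post.

>>> servo_tool --pt "-0.3 0.004 0 0 0 0 0" --pt "-0.3 0.01 0 0 0 0 0" --pt "-0.3 0.01 0 0 0 0 0" --pt "-0.3 0.01 -0.02 0 0 0 0" --pt "-0.3 0.01 -0.06 0 0 0 0" --pt "-0.3 0.01 -0.115 0 0 0 0" --pt "-0.3 0.01 -0.115 0 0 0 0"

```text
clock: 11.35
eef_pos: [506.0, 474.4, 177.2]
tcp_rot: [-1.567, -0.009, 0.359]
contact_force: [-0.2, 0.1, -0.3]
opening: 0.35
```

```bash
python3 - <<'E'
from h import *
st(HL); rows(HR,[.475],0,z=170)
E
```

```text
11.35 Ftool [-0.19  0.28  0.17] radius 52.8 tcp ang 1.58
[-0.3, 0.042, 0.007, -0.121, 0, 6.51, 0] 0.47
```

>>> servo_tool --pt "-0.3 0.006 0 -0.02 0 1 0" --pt "-0.3 0.012 0 -0.04 0 2 0" --pt "-0.3 0.018 0 -0.06 0 3 0" --pt "-0.3 0.024 0 -0.08 0 4 0" --pt "-0.3 0.03 0 -0.1 0 5 0" --pt "-0.3 0.036 0 -0.112 0 6 0" --pt "-0.3 0.042 0 -0.121 0 6.51 0" --pt "-0.3 0.042 0 -0.121 0 6.51 0" --pt "-0.3 0.042 0 -0.121 0 6.51 0"

```text
clock: 12.48
eef_pos: [585.1, 373.8, 170.4]
tcp_rot: [-1.571, 0.0, -0.775]
contact_force: [-0.4, -0.4, 0.6]
opening: 0.353
```

```bash
python3 - <<'E'
from h import *
st(HR); rows(HR,[.475],0,z=55.5)
f=r.grab_frame("wrist"); cv2.imwrite("pics/w5.png",f[100:330,160:480,::-1])
u=cv2.cvtColor(f,cv2.COLOR_RGB2HSV); 
m=(((u[...,0]<6)|(u[...,0]>174))&(u[...,1]>170)&(u[...,2]>60)).astype(np.uint8); n,l,s,c=cv2.connectedComponentsWithStats(m)
for i in range(1,n):
    if s[i,4]>60: print(s[i],c[i].round(),wonz(*c[i],68.5).round(1))
print(np.round(wproj((*HR,44))),np.round(wproj((*HL,44))))
E
```

```text
12.475 Ftool [ 0.05 -0.61 -0.55] radius 48.7 tcp ang 0.475
[-0.3, 0.0, 0.115, 0.003, 0, 0.02, 0] 0.47
[157 175  29  24 290] [170. 187.] [502.  475.8  68.5]
[313 186  12  26 255] [318. 199.] [587.6 375.6  68.5]
[318. 242.] [233. 201.]
```

View pics/w5.png

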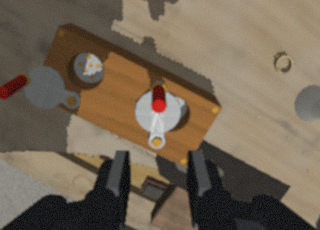

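The crop shows the left cover fully open with its post out to the side. The right post sits midway between the fingers, measured at (587.6, 375.6), which agrees with the earlier value. Descending.

>>> servo_tool --pt "-0.3 0 0.03 0.003 0 0 0" --pt "-0.3 0 0.07 0.003 0 0 0" --pt "-0.3 0 0.095 0.003 0 0 0" --pt "-0.3 0 0.108 0.003 0 0 0" --pt "-0.3 0 0.115 0.003 0 0 0" --pt "-0.3 0 0.115 0.003 0 0 0"

```text
clock: 13.28
eef_pos: [587.8, 376.0, 55.6]
tcp_rot: [-1.57, -0.0, -0.777]
contact_force: [0.7, -0.1, 0.1]
opening: 0.349
```

```bash
python3 - <<'E'
from h import *
st(HR); rows(HR,[.40,.44,.48,.52,.56,.6],8.7)
E
```

```text
13.275 Ftool [ 0.54 -0.11  0.42] radius 52.2 tcp ang 0.467
[-0.3, -0.005, 0.0, 0.0, 0, 0.44, 0] 0.4
[-0.3, -0.007, 0.0, 0.0, 0, 0.21, 0] 0.44
[-0.3, -0.009, 0.0, -0.0, 0, -0.02, 0] 0.48
[-0.3, -0.011, 0.0, -0.001, 0, -0.25, 0] 0.52
[-0.3, -0.013, 0.0, -0.001, 0, -0.48, 0] 0.56
[-0.3, -0.016, 0.0, -0.002, 0, -0.71, 0] 0.6
```

>>> servo_tool --pt "-0.3 -0.005 0 0 0 0 0" --pt "-0.3 -0.009 0 0 0 0 0" --pt "-0.3 -0.011 0 -0.001 0 -0.25 0" --pt "-0.3 -0.013 0 -0.001 0 -0.48 0"

```text
clock: 13.78
eef_pos: [578.0, 384.5, 56.0]
tcp_rot: [-1.57, -0.001, -0.691]
contact_force: [0.6, -1.4, 2.0]
opening: 0.353
```

```bash
python3 - <<'E'
from h import *
st(HR); rows(HR,[.56,.6,.64],8.7)
E
```

```text
13.775 Ftool [ 1.4  -1.98 -0.69] radius 52.9 tcp ang 0.714
[-0.3, -0.001, 0.001, -0.0, 0, 0.01, 0] 0.56
[-0.3, -0.003, 0.001, -0.001, 0, -0.22, 0] 0.6
[-0.3, -0.005, 0.0, -0.001, 0, -0.45, 0] 0.64
```

Smaller steps from here, about 3 mm per call.

>>> servo_tool --pt "-0.3 -0.0015 0 0 0 -0.15 0" --pt "-0.3 -0.003 0 -0.001 0 -0.25 0"

```text
clock: 14.02
eef_pos: [575.0, 385.6, 55.5]
tcp_rot: [-1.57, -0.0, -0.649]
contact_force: [2.7, -0.8, 0.5]
opening: 0.352
```

```bash
python3 - <<'E'
from h import *
st(HR); rows(HR,[.6,.64,.66],8.7)
E
```

```text
14.025 Ftool [ 2.68 -0.49  0.97] radius 52.4 tcp ang 0.774
[-0.3, 0.0, 0.0, 0.0, 0, 0.02, 0] 0.6
[-0.3, -0.002, 0.0, -0.0, 0, -0.21, 0] 0.64
[-0.3, -0.003, 0.0, -0.0, 0, -0.32, 0] 0.66
```

>>> servo_tool --pt "-0.3 -0.0015 0 0 0 -0.15 0" --pt "-0.3 -0.003 0 -0.0005 0 -0.32 0"

```text
clock: 14.28
eef_pos: [572.1, 386.9, 55.3]
tcp_rot: [-1.571, -0.0, -0.592]
contact_force: [2.6, -0.9, 1.2]
opening: 0.349
```

```bash
python3 - <<'E'
from h import *
st(HR); rows(HR,[.66,.7,.72],8.7)
E
```

```text
14.275 Ftool [ 2.64 -1.23  0.7 ] radius 52.3 tcp ang 0.835
[-0.3, 0.0, -0.0, 0.001, 0, 0.0, 0] 0.66
[-0.3, -0.002, -0.0, 0.0, 0, -0.23, 0] 0.7
[-0.3, -0.003, -0.0, -0.0, 0, -0.34, 0] 0.72
```

>>> servo_tool --pt "-0.3 -0.0015 0 0 0 -0.15 0" --pt "-0.3 -0.003 0 0 0 -0.32 0"

```text
clock: 14.52
eef_pos: [569.4, 388.2, 55.2]
tcp_rot: [-1.571, 0.0, -0.536]
contact_force: [1.1, -2.7, 2.1]
opening: 0.351
```

```bash
python3 - <<'E'
from h import *
st(HR); rows(HR,[.72,.76,.78],8.7)
E
```

```text
14.525 Ftool [ 2.31 -2.06 -1.75] radius 52.5 tcp ang 0.894
[-0.3, 0.0, -0.0, 0.0, 0, -0.02, 0] 0.72
[-0.3, -0.002, -0.0, -0.0, 0, -0.25, 0] 0.76
[-0.3, -0.003, -0.0, -0.0, 0, -0.36, 0] 0.78
```

>>> servo_tool --pt "-0.3 -0.0015 0 0 0 -0.17 0" --pt "-0.3 -0.003 0 -0.0005 0 -0.36 0"

```text
clock: 14.78
eef_pos: [567.0, 389.1, 55.3]
tcp_rot: [-1.571, -0.001, -0.473]
contact_force: [4.2, -4.6, 1.6]
opening: 0.349
```

```bash
python3 - <<'E'
from h import *
st(HR); rows(HR,[.78,.82,.84],8.7)
E
```

```text
14.775 Ftool [ 5.87 -1.61 -2.17] radius 52.5 tcp ang 0.942
[-0.3, -0.0, -0.0, 0.0, 0, -0.0, 0] 0.78
[-0.3, -0.002, -0.0, -0.0, 0, -0.23, 0] 0.82
[-0.3, -0.003, -0.0, -0.0, 0, -0.34, 0] 0.84
```

The force jumped to 5.9 N at about 0.77 rad. I'll hold to see whether it's a spring load.

>>> servo_tool --pt "-0.3 0 0 0 0 0 0" --pt "-0.3 0 0 0 0 0 0"

```text
clock: 15.02
eef_pos: [566.9, 389.2, 55.3]
tcp_rot: [-1.571, -0.0, -0.474]
contact_force: [3.6, -4.3, 1.2]
opening: 0.35
```

```bash
python3 - <<'E'
from h import *
st(HR)
E
```

```text
15.025 Ftool [ 5.12 -1.17 -2.19] radius 52.6 tcp ang 0.943
```

It holds 5.1 N statically at about 0.76 rad, so the right cover is the one that binds. Now I'll swing it shut with the other pad.

```bash
python3 - <<'E'
from h import *
rows(HR,[.76],0);rows(HR,[.76,.72,.64,.56,.48,.40,.32,.24,.16],-8.7)
E
```

```text
[-0.3, 0.01, -0.0, 0.0, 0, 0.11, 0] 0.76
[-0.3, 0.018, -0.0, -0.0, 0, 0.11, 0] 0.76
[-0.3, 0.02, -0.0, -0.0, 0, 0.34, 0] 0.72
[-0.3, 0.024, -0.0, -0.002, 0, 0.79, 0] 0.64
[-0.3, 0.028, -0.0, -0.003, 0, 1.25, 0] 0.56
[-0.3, 0.032, -0.0, -0.005, 0, 1.71, 0] 0.48
[-0.3, 0.036, -0.0, -0.007, 0, 2.17, 0] 0.4
[-0.3, 0.039, -0.0, -0.009, 0, 2.63, 0] 0.32
[-0.3, 0.043, -0.0, -0.012, 0, 3.09, 0] 0.24
[-0.3, 0.046, -0.0, -0.015, 0, 3.54, 0] 0.16
```

>>> servo_tool --pt "-0.3 0.005 0 0 0 0 0" --pt "-0.3 0.01 0 0 0 0.11 0" --pt "-0.3 0.014 0 0 0 0.11 0" --pt "-0.3 0.018 0 0 0 0.11 0" --pt "-0.3 0.02 0 0 0 0.34 0" --pt "-0.3 0.022 0 -0.001 0 0.56 0" --pt "-0.3 0.024 0 -0.002 0 0.79 0" --pt "-0.3 0.026 0 -0.0025 0 1.0 0" --pt "-0.3 0.028 0 -0.003 0 1.25 0" --pt "-0.3 0.03 0 -0.004 0 1.48 0" --pt "-0.3 0.032 0 -0.005 0 1.71 0"

```text
clock: 16.4
eef_pos: [592.9, 370.3, 55.2]
tcp_rot: [-1.571, 0.0, -0.776]
contact_force: [-1.1, 1.2, 0.5]
opening: 0.346
```

```bash
python3 - <<'E'
from h import *
st(HR); rows(HR,[.48,.43,.38,.33,.28,.23,.18,.14,.1,.06],-8.7)
E
```

```text
16.4 Ftool [-1.61 -0.47  0.06] radius 52.3 tcp ang 0.321
[-0.3, 0.0, -0.0, 0.0, 0, -0.02, 0] 0.48
[-0.3, 0.003, -0.0, -0.0, 0, 0.27, 0] 0.43
[-0.3, 0.006, -0.0, -0.001, 0, 0.55, 0] 0.38
[-0.3, 0.008, -0.0, -0.002, 0, 0.84, 0] 0.33
[-0.3, 0.011, -0.0, -0.002, 0, 1.13, 0] 0.28
[-0.3, 0.013, -0.0, -0.003, 0, 1.41, 0] 0.23
[-0.3, 0.015, -0.0, -0.005, 0, 1.7, 0] 0.18
[-0.3, 0.017, -0.0, -0.005, 0, 1.93, 0] 0.14
[-0.3, 0.019, -0.0, -0.007, 0, 2.16, 0] 0.1
[-0.3, 0.021, -0.0, -0.008, 0, 2.39, 0] 0.06
```

>>> servo_tool --pt "-0.3 0.003 0 0 0 0.27 0" --pt "-0.3 0.006 0 -0.001 0 0.55 0" --pt "-0.3 0.008 0 -0.002 0 0.84 0" --pt "-0.3 0.011 0 -0.002 0 1.13 0" --pt "-0.3 0.013 0 -0.003 0 1.41 0" --pt "-0.3 0.015 0 -0.005 0 1.7 0" --pt "-0.3 0.017 0 -0.005 0 1.93 0"

```text
clock: 17.27
eef_pos: [601.4, 354.7, 55.2]
tcp_rot: [-1.571, -0.0, -1.113]
contact_force: [-1.7, 0.8, 1.1]
opening: 0.346
```

```bash
python3 - <<'E'
from h import *
st(HR); rows(HR,[.14,.1,.08,.06,.04,.02,0,-.02],-8.7)
E
```

```text
17.275 Ftool [-1.5  -1.14 -1.15] radius 52.9 tcp ang -0.018
[-0.3, 0.0, -0.0, -0.0, 0, -0.0, 0] 0.14
[-0.3, 0.002, -0.0, -0.001, 0, 0.23, 0] 0.1
[-0.3, 0.004, -0.0, -0.001, 0, 0.34, 0] 0.08
[-0.3, 0.005, -0.0, -0.001, 0, 0.46, 0] 0.06
[-0.3, 0.006, -0.0, -0.001, 0, 0.57, 0] 0.04
[-0.3, 0.007, -0.0, -0.002, 0, 0.69, 0] 0.02
[-0.3, 0.008, -0.0, -0.002, 0, 0.8, 0] 0
[-0.3, 0.009, -0.0, -0.002, 0, 0.92, 0] -0.02
```

>>> servo_tool --pt "-0.3 0.002 0 -0.0005 0 0.23 0" --pt "-0.3 0.0035 0 -0.001 0 0.34 0" --pt "-0.3 0.005 0 -0.001 0 0.46 0"

```text
clock: 17.65
eef_pos: [602.8, 350.0, 55.2]
tcp_rot: [-1.571, -0.0, -1.192]
contact_force: [-1.9, 1.6, -0.1]
opening: 0.348
```

```bash
python3 - <<'E'
from h import *
st(HR); rows(HR,[.06,.04,.02,0],-8.7)
E
```

```text
17.65 Ftool [-2.22  0.05 -1.15] radius 53.1 tcp ang -0.111
[-0.3, -0.0, -0.0, -0.0, 0, 0.01, 0] 0.06
[-0.3, 0.001, -0.0, -0.0, 0, 0.12, 0] 0.04
[-0.3, 0.002, -0.0, -0.001, 0, 0.23, 0] 0.02
[-0.3, 0.003, -0.0, -0.001, 0, 0.35, 0] 0
```

>>> servo_tool --pt "-0.3 0.001 0 0 0 0.12 0" --pt "-0.3 0.0025 0 -0.001 0 0.25 0" --pt "-0.3 0.0025 0 -0.001 0 0.25 0"

```text
clock: 18.02
eef_pos: [603.3, 347.4, 55.4]
tcp_rot: [-1.57, 0.0, -1.235]
contact_force: [-0.3, 1.8, -0.7]
opening: 0.35
```

```bash
python3 - <<'E'
from h import *
st(HR)
E
```

```text
18.025 Ftool [-1.78  0.65  0.34] radius 53.0 tcp ang -0.16
```

Not at the stop yet, so I'll nudge 2 mm more.

>>> servo_tool --pt "-0.3 0.001 0 0 0 0 0" --pt "-0.3 0.002 0 0 0 0 0" --pt "-0.3 0.002 0 0 0 0 0"

```text
clock: 18.4
eef_pos: [603.9, 345.8, 55.5]
tcp_rot: [-1.57, 0.0, -1.234]
contact_force: [1.0, 4.0, 0.0]
opening: 0.348
```

```bash
python3 - <<'E'
from h import *
st(HR)
E
```

```text
18.4 Ftool [-3.42 -0.01  2.21] radius 53.4 tcp ang -0.192
```

>>> servo_tool --pt "-0.3 0.001 0 0 0 0 0" --pt "-0.3 0.002 0 0 0 0 0" --pt "-0.3 0.002 0 0 0 0 0"

```text
clock: 18.77
eef_pos: [604.4, 344.3, 55.5]
tcp_rot: [-1.57, 0.001, -1.234]
contact_force: [-0.1, 6.0, -0.7]
opening: 0.347
```

```bash
python3 - <<'E'
from h import *
st(HR)
E
```

```text
18.775 Ftool [-5.67  0.73  1.9 ] radius 53.8 tcp ang -0.222
```

The shut stop is found at 5.7 N. I'll centre the cage, lift clear and check.

>>> servo_tool --pt "-0.3 -0.004 0 0 0 0 0" --pt "-0.3 -0.01 0 0 0 0 0" --pt "-0.3 -0.01 0 0 0 0 0" --pt "-0.3 -0.01 -0.02 0 0 0 0" --pt "-0.3 -0.01 -0.06 0 0 0 0" --pt "-0.3 -0.01 -0.12 0 0 0 0" --pt "-0.3 -0.01 -0.14 0 0 0 0" --pt "-0.3 -0.01 -0.14 0 0 0 0" --pt "-0.3 -0.01 -0.14 0 0 0 0"

```text
clock: 19.9
eef_pos: [600.1, 352.5, 193.8]
tcp_rot: [-1.573, -0.001, -1.234]
contact_force: [-0.6, 0.6, -0.6]
opening: 0.35
```

```bash
python3 - <<'E'
from h import *
st(HR)
f=r.grab_frame("wrist"); u=cv2.cvtColor(f,cv2.COLOR_RGB2HSV)
m=(((u[...,0]<6)|(u[...,0]>174))&(u[...,1]>170)&(u[...,2]>60)).astype(np.uint8); n,l,s,c=cv2.connectedComponentsWithStats(m)
for i in range(1,n):
    if s[i,4]>60:
        p=wonz(*c[i],68.5)
        for k,H in(("L",HL),("R",HR)):
            d=p[:2]-H; print(k,p.round(1),np.hypot(*d).round(1),(np.arctan2(d[1],d[0])-YAW).round(3))
cv2.imwrite("pics/w6.png",cv2.resize(f[100:320,100:480],None,fx=2,fy=2)[:,:,::-1])
E
```

```text
19.9 Ftool [-0.72  0.59 -0.34] radius 50.9 tcp ang -0.053
L [599.8 353.9  68.5] 104.3 -1.061
R [599.8 353.9  68.5] 51.0 -0.025
L [502.3 475.5  68.5] 55.2 1.637
R [502.3 475.5  68.5] 144.8 1.595
```

View pics/w6.png

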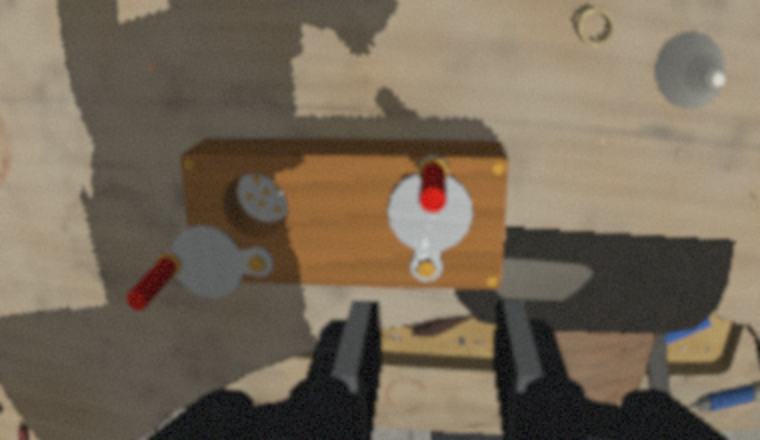

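The crop shows the right cover square over its well, with its post at (432,190), and the left cover fully open. The gripper is clear above everything, so I'm handing in.

```bash
python3 -c "
from rig import r
print(r.sense()['contact_force'],r.sense()['clock']); print(r.sign_off())"
```

```text
[ 0.2181591  -0.40960686 -0.42125305] 19.95
the job is handed in; nothing more can be done
None
```

The right cover is the one that binds. It is now fully shut and the left cover stands fully open at its end stop. I handed in at about 20 s of the 67 s allowed.

- **Left cover (good):** it swung with about 2 N all the way to its springy end stop, where I read 5.6 N. The last wrist view puts it at about 1.6 rad.
- **Right cover (binds):** it stiffened at about 0.76 rad, and 5.1 N stayed on it while the arm held still, so I went no further. I then pushed it back to its shut stop, with 5.7 N at the end. The last view puts it at about −0.02 rad, which is shut within measuring error.
- **Final state:** the highest contact force I read was about 6.5 N. I took readings only between moves, so a brief peak could have been missed. The gripper is about 100 mm above the handles and touches nothing.
- **Bystanders:** the arm touched none of them that I could tell. The ring and cone looked undisturbed in the last view; I did not measure bystander positions again.

Two small disagreements: the last view put the left handle 55 mm from its hinge instead of 52 mm. The first cast of the left handle from the side camera was also about 15 mm off because the colour mask caught only part of the post. The wrist view later confirmed the position I used.

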